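Scoop a red ball out of a jar and stand it on the balance

TASK

Take the scoop by its orange grip, angle it nose-down into the clear jar and scoop up the red ball, then level the scoop inside the jar and lift it out with the ball in it. Stand the scoop upright in the middle of the pan of the balance with the ball still in it, and let go; never touch the ball with the gripper.

Things in the scene. Friction and masses are not known exactly. Their poses are not given: they have to be found in the camera images.
- jar_floor (a point): Centre of the inner floor of a fixed round clear glass jar, 5 mm above the bench. Wide body (inner radius 70 mm up to 48 mm above the bench), shoulder sloping in from 48 to 64 mm, narrower mouth (inner radius 52, outer 56 mm) with a blue rim 78 mm above the bench. Walls 4 mm, flat white floor. z up. Its x axis points roughly away from the side where the ball lies.
- ball_center (a point): Centre of the smooth red plastic ball, 20 mm in diameter, 20 g, low friction. It lies loose on the jar's floor, 38 to 52 mm from the jar's axis, on the side nearer the robot, and rolls away easily when pushed until the jar's wall stops it.
- scoop: Aluminium scoop, 150 g, standing loose on its flat foot. Origin: centre of the foot's underside; z up along the grip; open mouth faces the scoop's -x. Foot 40 mm long (x -20 to +20), 42 mm wide (24 mm at the heel, x > 8), floor 2.5 mm thick. Side walls 24 mm high, 38 mm apart inside; back wall at x = +8 to +10. With the scoop level the raised lip keeps the ball in.
- scoop_tip (a point): Middle of the lip's underside: x -42.7, y 0, z 10.6 mm in the scoop's frame. A nose plate 25 mm long, 42 wide, 1.8 thick slopes up at 25 degrees from the foot's front edge (x -20, z 0) to this lip: with the scoop tipped 25 degrees nose-down about its y it lies flat on the jar's floor, and the ball can be driven over the lip by pushing it against the jar's wall.
- scoop_grip (a point): Centre of the orange upright grip: x +40, y 0, z 135 mm in the scoop's frame, axes as the scoop's. The grip is 16 mm (x) by 18 mm (y), z 107 to 163 mm. Below it a round stem 7 mm thick leans forward down to x 12.5, z 22 mm, behind the back wall.
- pan (a point): Centre of the top of the round steel pan, 110 mm in diameter, of a small white balance fixed to the bench; the pan's top is 45 mm above the bench, 7 mm above the casing (165 mm in x by 150 mm in y; the pan's centre lies 22 mm behind the casing's centre). The pan is rigid. z up.
Things that resemble listed ones, but are neither listed nor needed, are in the scene too. Of the things that look like the scoop, the middle-sized one is meant.

How it is judged:
By the outcome, as a careful person would: the job done as asked, in the order asked, and still so for the second after the job is handed in, with the robot touching nothing.
It also fails if it takes over 64 s, if anything falls off the work surface, if the arm or the gripper's body presses on something with over 40 N, if the wrist force passes 120 N, or if a joint passes its speed limit or range.

ROBOT

A 7-joint arm with a two-finger parallel gripper is mounted at the origin on a cart in front of the work surface, level with it; the furniture and walls round the work are solid. World frame = base frame: x ahead of the robot, y to its left, z up, the work surface at z = 0. Lengths are in m, angles in rad, forces in N, time in s.
With the tool pointing down it reaches from about 0.4 to 0.9 m from the base axis. Payload 5.6 kg.
Tool frame: the origin (TCP) lies at the very end of the fingers, on their centre line; the grasp point (between the pads) lies 19 mm behind it (env.pinch_z is the distance from the TCP to the grasp point, in m); z points along the fingers, y is the line along which they close (so a half turn about z gives the same grasp; the last joint's range is limited). The gripper opens to 92 mm and grips with 3 to 60 N. Pads are 20 mm wide; open, the fingers measure 128 mm over their backs; the gripper's body (75 mm by 189 mm) begins 69 mm behind the grasp point.
Start: joints at [-1.232, 0.468, -0.012, 1.603, 0.006, 1.071, -0.056], TCP at [0.242, 0.603, 0.215] pointing down, gripper open.
Joint ranges: [-2.53, 2.53], [-0.31, 2.02], [-1.57, 1.55], [0.28, 2.44], [-1.29, 4.43], [0.15, 1.84], [-2.92, 2.92]. Speed limits (rad/s): [2.57, 2.57, 3.14, 3.14, 3.14, 3.14, 3.14].

INTERFACE

Orientations are given as a unit quaternion [w, x, y, z].
In Python, from bench import env gives the robot as it stands.
- The arm moves only by the tool play_rows, never from a script. Its arguments are lists of equal length, an entry for each row: "slide": the shift along the tool's x, y, z in cm, a list of three; "yaw": the turn about the tool's z in rad. A call has 1 to 12 rows; each row is the pose to reach, as a shift and turn from the pose commanded when the call began, along the tool's axes at that moment; what a row does not reach only later rows make up. A row lasts 1/12 s, in which the tool goes at most 41.7 mm and 7.16 degrees, less where a joint would pass 70% of its speed; a pose out of reach is approached as far as the arm can. A call with a gripper value outside its range is refused whole. "claw" is the gripper command: -1 is fully open, 1 is shut, values between are in proportion, set as the call begins (left out, the last holds). The fingers move at their own pace and stop on an object; the grip force is fixed at half the most. Time passes only in rows, so rows that repeat a pose let the fingers close. It gives the time, the measured TCP pose, the force, the opening and the grip force at its end, in the units of the state.
- env.read_state(): the state, without advancing time (a new reading comes with each control period).
- env.snapshot(name): name is "side" or "top" or "wrist"; returns (picture, depth): 420x560x3 uint8, red, green, blue; 420x560 float32, m along the optical axis (not along the pixel's ray), 0 where there is no reading.
- env.get_calibration(name): a dict with "fx", "fy", "cx", "cy" (pixels), "dist_coeffs" ([k1, k2, p1, p2, k3] as OpenCV has them; the pictures are not rectified), "world_from_camera" (4x4, takes a point from camera to world coordinates); the wrist camera has in their place "mount" (4x4, takes a point from camera to tool coordinates, whose origin is the TCP and whose axes are the flange's). Camera axes: x right, y up, looking along -z (the intrinsics and any distortion apply to the point x, -y, -z); pixel columns grow to the right and rows downward; lengths in m; the calibration is good to about 2 mm. A picture is of the moment at which its call begins: read the wrist's pose just before it. get_calibration takes no time and is no camera call.
- env.finish_job(): hands the job in; it is judged then, once.
The state is a dict: "clock": time; "joint_pos": joint angles; "joint_vel": joint speeds; "joint_torque": joint torques, N m; "tcp_pos": TCP position; "tcp_rot": TCP orientation; "wrist_force": force on the tool from outside, world axes, zero at the start; "moment": the same for the moment, N m; "finger_gap": opening from 0.0 (shut) to 1.0 (fully open); "gripper_force": force on a finger pad.
Only numpy, scipy, OpenCV 4.12 (cv2) and the standard library are available. Lean on these libraries where they do the work, as an engineer would, in place of code of your own. Each camera call takes 0.05 s, during which the arm holds its last target. There are 200 camera calls.

## Working session

There is one attempt and no reset: what is moved stays moved. The work goes in short steps, Python scripts to look and compute and a tool call to move; the robot and the scene stay as the last step left them, time stands still between calls to the robot, and variables do not carry over. Pictures are saved under pics/ and viewed, at most 10 in all, crops included, and the job is handed in when it is done.

Besides the shell and the picture viewer there is one more tool, called after "Call:" by a JSON object that holds its "op" and its "data". play_rows: Moves the arm, as the interface text tells. Its arguments: {"type":"object","properties":{"slide":{"type":"array"},"yaw":{"type":"array"},"claw":{"type":"number"}},"required":["slide","yaw"]}

```bash
mkdir -p pics
cat > h.py <<'E'
import numpy as np, cv2
from scipy.spatial.transform import Rotation as R
from bench import env
def pose():
    s=env.read_state(); q=s["tcp_rot"]; T=np.eye(4)
    T[:3,:3]=R.from_quat([q[1],q[2],q[3],q[0]]).as_matrix(); T[:3,3]=s["tcp_pos"]; return T,s
def shot(n,save=None):
    T,s=pose(); im,d=env.snapshot(n); c=env.get_calibration(n)
    W=c["world_from_camera"] if n!="wrist" else T@np.array(c["mount"])
    if save: cv2.imwrite(f"pics/{save}.png",im[:,:,::-1])
    return im,d,c,np.array(W)
def cloud(d,c,W):
    h,w=d.shape; u,v=np.meshgrid(np.arange(w),np.arange(h))
    K=np.array([[c["fx"],0,c["cx"]],[0,c["fy"],c["cy"]],[0,0,1.]])
    p=cv2.undistortPoints(np.stack([u.ravel(),v.ravel()],1).astype(np.float64)[:,None],K,np.array(c["dist_coeffs"]))[:,0].reshape(h,w,2)
    P=np.stack([p[...,0]*d,-p[...,1]*d,-d],-1)
    return P@W[:3,:3].T+W[:3,3]
def proj(X,c,W):
    P=(np.atleast_2d(X)-W[:3,3])@W[:3,:3]; P=P*[1,-1,-1]
    K=np.array([[c["fx"],0,c["cx"]],[0,c["fy"],c["cy"]],[0,0,1.]])
    return cv2.projectPoints(P.astype(np.float64),np.zeros(3),np.zeros(3),K,np.array(c["dist_coeffs"]))[0][:,0]
E
python3 - <<'E'
from h import *
T,s=pose(); print(T.round(3)); print(s)
for n in("side","top"):
    im,d,c,W=shot(n,n+"0"); np.savez(f"pics/{n}0.npz",im=im,d=d,W=W); print(n,W.round(3),c["fx"])
a=cv2.imread("pics/side0.png");b=cv2.imread("pics/top0.png")
E
```

```text
[[-0.928  0.373 -0.001  0.242]
 [ 0.373  0.928 -0.002  0.603]
 [-0.    -0.002 -1.     0.214]
 [ 0.     0.     0.     1.   ]]
{'clock': 0.0, 'joint_pos': array([-1.23197532,  0.46837841, -0.011609  ,  1.60361662,  0.00601944,
        1.07141709, -0.05628922]), 'joint_vel': array([-4.69715279e-05, -2.32863226e-04, -8.51670598e-04, -6.33986065e-04,
       -2.16379458e-03,  3.09102064e-04,  6.12812910e-04]), 'joint_torque': array([ 6.37370408e-05, -5.20576108e+01, -1.25944172e-02, -2.43738323e+01,
       -5.67282597e-02,  1.74260727e-02,  1.60091786e-04]), 'tcp_pos': array([0.24204509, 0.60261857, 0.21364247]), 'tcp_rot': array([-1.00708041e-04,  1.89771704e-01,  9.81827838e-01, -8.86908005e-04]), 'wrist_force': array([ 0.81946202, -0.19327218,  0.49487835]), 'moment': array([-0.07849486,  0.00420156,  0.02593822]), 'gripper_force': 0.0, 'finger_gap': 1.002088472862653}
side [[ 0.852  0.266 -0.451 -0.191]
 [-0.523  0.409 -0.748 -0.912]
 [-0.015  0.873  0.488  0.732]
 [ 0.     0.     0.     1.   ]] 508.0239831900507
top [[ 0.016  0.996 -0.093  0.271]
 [-1.     0.014 -0.023  0.01 ]
 [-0.022  0.093  0.995  1.509]
 [ 0.     0.     0.     1.   ]] 522.0752544358031
```

View pics/top0.png

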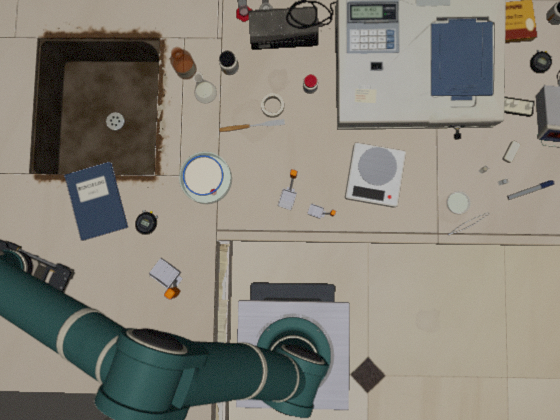

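View pics/side0.png

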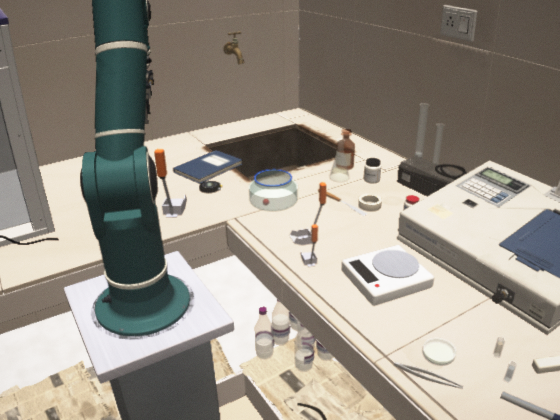

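Candidates for the scoop, top image: large at (165,280), medium at (290,190), small at (318,211). The jar is at (205,177) with a reddish ball near (213,191), and the balance at (377,172). I'll measure next.

Run:
```python
from h import *
z={}
for n in("top","side"):
    f=np.load(f"pics/{n}0.npz"); im,d,W=f["im"],f["d"],f["W"]; c=env.get_calibration(n); P=cloud(d,c,W)
    hsv=cv2.cvtColor(im,cv2.COLOR_RGB2HSV)
    m=((hsv[...,0]<15)&(hsv[...,1]>200)&(hsv[...,2]>130)).astype(np.uint8)
    k,l,st,ce=cv2.connectedComponentsWithStats(m)
    for i in range(1,k):
        if st[i,4]>12:
            q=P[(l==i)]; zt=np.percentile(q[:,2],97); t=q[q[:,2]>zt-.008]
            print(n,ce[i].round(),st[i,4],"ztop",zt.round(3),"zmin",q[:,2].min().round(3),"topxy",t.mean(0).round(3))
    z[n]=(im,d,c,W,P)
im,d,c,W,P=z["top"]
# balance: pan by z
x=P[130:215,340:410].reshape(-1,3); s=x[(x[:,2]>.041)&(x[:,2]<.05)]; e,r=cv2.minEnclosingCircle(s[:,:2].astype(np.float32)); print("pan",s.mean(0).round(4),e,r,len(s))
cs=x[(x[:,2]>.030)&(x[:,2]<.042)]; print("casing",cs[:,:2].min(0),cs[:,:2].max(0), cv2.minAreaRect(cs[:,:2].astype(np.float32)))
# jar rim: blue pixels
hsv=cv2.cvtColor(im,cv2.COLOR_RGB2HSV)
b=np.zeros(im.shape[:2],bool); b[145:210,170:240]=True
b&=(hsv[...,0]>100)&(hsv[...,0]<125)&(hsv[...,1]>90)
q=P[b]; print("rim px",b.sum(),np.median(q[:,2]))
# rim: intersect rays with z=.078
C=W[:3,3]; D=P-C
def atz(D,h): return C+D*((h-C[2])/D[...,2:3])
# use unit-depth rays (independent of depth)
R1=cloud(np.ones_like(d),c,W)-C
e=cv2.fitEllipse(atz(R1[b],.078)[:,:2].astype(np.float32)); print("rim",e)
rb=np.zeros_like(b); rb[145:210,170:240]=True
rb&=((hsv[...,0]>135)|(hsv[...,0]<12))&(hsv[...,1]>100)
print("ball",np.argwhere(rb).mean(0) if rb.any() else None,rb.sum(),atz(R1[rb],.015).mean(0), P[rb].mean(0))
crop=np.vstack([cv2.resize(im[145:225,170:350],(790,351),interpolation=cv2.INTER_CUBIC)]);cv2.imwrite("pics/c1.png",crop[:,:,::-1])
# medium scoop footprint
q=P[160:222,275:345].reshape(-1,3); q=q[(q[:,2]>.006)]
np.save("pics/sc.npy",q)
```

```text
pan [ 0.5345 -0.2304  0.0442] (0.515681803226471, -0.2175792008638382) 0.09470736980438232 904
casing [ 0.42544104 -0.31268312] [ 0.60570533 -0.14411718] ((0.5164322257041931, -0.2278846800327301), (0.15048116445541382, 0.16538125276565552), 80.8967056274414)
rim px 148 0.0766388159304463
rim ((0.5007652640342712, 0.2585442364215851), (0.10889476537704468, 0.10906089097261429), 88.52792358398438)
ball [189.875 212.25 ] 8 [0.46714224 0.23995102 0.015     ] [0.46535753 0.23783602 0.02871777]
```

View pics/c1.png

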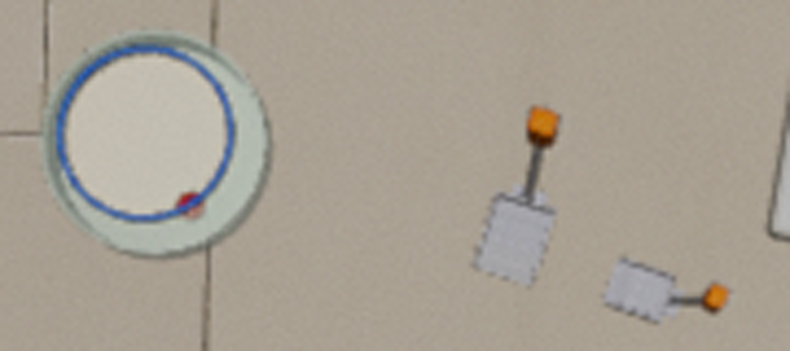

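The crop shows the jar with the ball at full-image (213,191). The chosen middle-sized scoop has its grip at (293,173) and its foot at (288,198), with its mouth facing the robot. The small one lies to the right of it.

Run:
```python
from h import *
f=np.load("pics/top0.npz"); im,d,W=f["im"],f["d"],f["W"]; c=env.get_calibration("top"); C=W[:3,3]
P=cloud(d,c,W); R1=cloud(np.ones_like(d),c,W)-C
hsv=cv2.cvtColor(im,cv2.COLOR_RGB2HSV)
atz=lambda m,h:C+R1[m]*((h-C[2])/R1[m][:,2:3])
for (u0,u1,v0,v1) in((280,305,162,185),(326,342,205,222),(155,185,280,302)):
    m=np.zeros(d.shape,bool); m[v0:v1,u0:u1]=True
    m&=(hsv[...,0]<22)&(hsv[...,1]>170)
    q=P[m]; zt=np.percentile(q[:,2],90); t=m&(P[...,2]>zt-.012); print("grip",m.sum(),"ztop",zt.round(3),"xy at zt",atz(t,zt).mean(0).round(4),P[t].mean(0).round(4))
m=np.zeros(d.shape,bool); m[183:215,275:300]=True
m&=(P[...,2]>.0015)&(hsv[...,1]<40)&(hsv[...,0]>100)|(m&(P[...,2]>.004))
q=P[m]; print("foot",m.sum(),q.mean(0).round(4),cv2.minAreaRect(q[:,:2].astype(np.float32)))
T,_=pose(); print("tool yaw x axis deg",np.degrees(np.arctan2(T[1,0],T[0,0])))
```

```text
grip 39 ztop 0.163 xy at zt [0.4956 0.0068 0.1633] [0.4961 0.0068 0.1605]
grip 19 ztop 0.13 xy at zt [ 0.3969 -0.0985  0.1298] [ 0.3972 -0.0988  0.1259]
grip 117 ztop 0.224 xy at zt [0.1835 0.3053 0.2241] [0.1833 0.306  0.2209]
foot 230 [0.4424 0.0232 0.0579] ((0.3814274072647095, 0.015764329582452774), (0.22078613936901093, 0.0599120631814003), 4.069789409637451)
tool yaw x axis deg 158.1212337521088
```

Call:
{"op": "play_rows", "data": {"slide": [[-2, -2, -1], [-5, -5, -2], [-8, -8, -3], [-11, -11, -3], [-14, -14, -3], [-17, -17, -3], [-20, -20, -3], [-23, -23, -3], [-26, -26, -3], [-29, -29, -3], [-32, -32, -3], [-34, -34, -3]], "yaw": [0, 0, 0, 0, -0.02, -0.04, -0.06, -0.08, -0.1, -0.11, -0.11, -0.11], "claw": -1}}

```text
clock: 1.1
tcp_pos: [0.4314, 0.1584, 0.2446]
tcp_rot: [0.0, 0.136, 0.991, 0.0]
wrist_force: [1.0, -0.2, 0.8]
finger_gap: 1.003
gripper_force: 0.0
```

```bash
cat >> h.py <<'E'
def rel(x,y,z,heading=None):
    "cm slide in tool axes to bring TCP to world x,y,z; yaw to bring tool x to heading deg"
    T,s=pose(); d=T[:3,:3].T@(np.array([x,y,z])-T[:3,3])*100
    h=np.degrees(np.arctan2(T[1,0],T[0,0]))
    yaw=None if heading is None else -np.radians((heading-h+180)%360-180)
    print("t",round(s["clock"],2),"tcp",T[:3,3].round(4),"head",round(h%360,1),"slide",d.round(2),"yaw",yaw,"F",np.round(s["wrist_force"],1),"M",np.round(s["moment"],2),"gap",round(s["finger_gap"],3),"gf",round(s["gripper_force"],1))
E
python3 -c "
from h import *
rel(.4955,.007,.20,164.5)"
```

```text
t 1.1 tcp [0.4314 0.1584 0.2446] head 164.4 slide [-10.25 -12.85   4.46] yaw -0.002191814528083149 F [ 1.  -0.2  0.8] M [-0.01 -0.04  0.06] gap 1.003 gf 0.0
```

Call:
{"op": "play_rows", "data": {"slide": [[-2, -3, 0], [-5, -6, 1], [-8, -10, 2], [-10, -12.5, 2], [-10.2, -12.8, 2], [-10.2, -12.8, 2], [-10.2, -12.8, 2]], "yaw": [0, 0, 0, 0, 0, 0, 0]}}

```text
clock: 1.68
tcp_pos: [0.4945, 0.0107, 0.2243]
tcp_rot: [-0.0, 0.136, 0.991, 0.0]
wrist_force: [-0.2, 0.2, -0.5]
finger_gap: 0.997
gripper_force: 0.0
```

Run:
```python
from h import *
rel(.4955,.007,.118,164.5)
im,d,c,W=shot("wrist","w1"); P=cloud(d,c,W); hsv=cv2.cvtColor(im,cv2.COLOR_RGB2HSV)
m=(hsv[...,0]<22)&(hsv[...,1]>170)&(P[...,2]>.15)&(np.hypot(P[...,0]-.4955,P[...,1]-.007)<.05)
print(m.sum(), np.argwhere(m).mean(0)); q=P[m]; t=q[q[:,2]>.158]; print("top",len(t),t.mean(0),cv2.minAreaRect((t[:,:2]*1000).astype(np.float32)))
```

```text
t 1.68 tcp [0.4945 0.0107 0.2243] head 164.4 slide [-0.21 -0.33 10.63] yaw -0.0018670671291601015 F [-0.2  0.2 -0.5] M [ 0.05 -0.    0.01] gap 0.997 gf 0.0
523 [244.4665392  245.48374761]
top 523 [0.4918817  0.00217689 0.17965365] ((484.9580993652344, -10.894525527954102), (58.105167388916016, 15.7764310836792), 57.61870193481445)
```

View pics/w1.png

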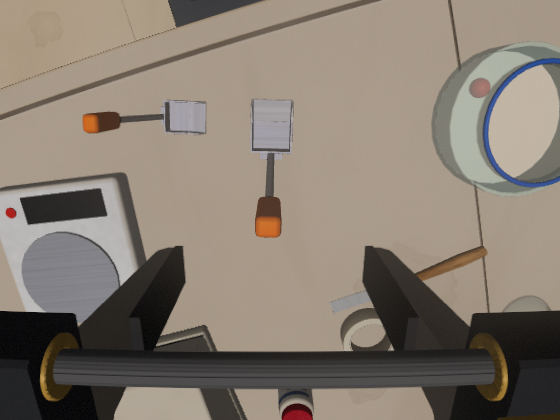

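The wrist view shows the middle scoop aligned with the fingers, its grip top at (268,226) and the fingers centred near column 273. The ball in the jar is at (480,88).

Run:
```python
from h import *
T,s=pose(); c=env.get_calibration("wrist"); W=T@np.array(c["mount"]); C=W[:3,3]
im=cv2.imread("pics/w1.png"); R1=cloud(np.ones((420,560)),c,W)-C
f=lambda u,v,h:(C+R1[v,u]*((h-C[2])/R1[v,u,2])).round(4)
print("cam",C.round(3))
print("grip top",f(268,224,.163),"stem base",f(270,153,.022),"lip L/R",f(253,100,.012),f(291,100,.012),"heel-ish back wall top",f(252,150,.024),f(290,150,.024))
print("ball direct",f(480,88,.015))
hsv=cv2.cvtColor(im,cv2.COLOR_BGR2HSV); b=(hsv[...,0]>105)&(hsv[...,0]<125)&(hsv[...,1]>150)&(np.arange(560)>470); 
q=np.argwhere(b); X=np.array([f(u,v,.078)[:2] for v,u in q]).astype(np.float32)
# circle fit
A=np.c_[2*X,np.ones(len(X))]; s=np.linalg.lstsq(A,(X**2).sum(1),rcond=None)[0]; print("rim",s[:2],np.sqrt(s[2]+s[0]**2+s[1]**2),len(q))
rel(*f(268,224,.163)[:2],.118,164.5)
```

```text
cam [0.415 0.033 0.393]
grip top [0.4931 0.0082 0.163 ] stem base [0.468  0.0155 0.022 ] lip L/R [0.4133 0.0129 0.012 ] [0.4235 0.0497 0.012 ] heel-ish back wall top [ 0.4599 -0.0011  0.024 ] [0.4701 0.0358 0.024 ]
ball direct [0.4608 0.2378 0.015 ]
rim [0.49849736 0.25789517] 0.05420132907466513 648
t 1.73 tcp [0.4944 0.0116 0.2244] head 164.5 slide [ 0.03 -0.37 10.64] yaw 0.00016005237815930296 F [ 0.2 -0.3  0.1] M [ 0.01 -0.   -0.01] gap 0.995 gf 0.0
```

Call:
{"op": "play_rows", "data": {"slide": [[0, -0.3, 3], [0, -0.35, 6], [0, -0.35, 9], [0, -0.35, 10.5], [0, -0.35, 10.6], [0, -0.35, 10.6]], "yaw": [0, 0, 0, 0, 0, 0]}}

```text
clock: 2.23
tcp_pos: [0.4933, 0.0085, 0.1183]
tcp_rot: [-0.001, 0.134, 0.991, -0.0]
wrist_force: [0.3, -0.4, -0.3]
finger_gap: 1.0
gripper_force: 0.0
```

Call:
{"op": "play_rows", "data": {"slide": [[0, 0, 0], [0, 0, 0], [0, 0, 0], [0, 0, 0], [0, 0, 0], [0, 0, 0], [0, 0, 0], [0, 0, 0]], "yaw": [0, 0, 0, 0, 0, 0, 0, 0], "claw": 1}}

```text
clock: 2.9
tcp_pos: [0.494, 0.0069, 0.1187]
tcp_rot: [0.0, 0.136, 0.991, 0.0]
wrist_force: [0.8, 0.9, -0.2]
finger_gap: 0.445
gripper_force: 0.0
```

Call:
{"op": "play_rows", "data": {"slide": [[0, 0, -1], [0, 0, -3], [0, 0, -5], [0, 0, -6], [0, 0, -6], [0, 0, -6]], "yaw": [0, 0, 0, 0, 0, 0]}}

```text
clock: 3.4
tcp_pos: [0.4942, 0.0071, 0.179]
tcp_rot: [0.001, 0.135, 0.991, 0.0]
wrist_force: [-0.1, 0.0, 0.3]
finger_gap: 0.011
gripper_force: 0.0
```

```bash
cat >> h.py <<'E'
def tilt(n="side",save=None,rad=.11):
    "orange grip axis and nose points in tool axes"
    T,s=pose(); im,d,c,W=shot(n,save); P=cloud(d,c,W); hsv=cv2.cvtColor(im,cv2.COLOR_RGB2HSV)
    L=(P-T[:3,3])@T[:3,:3]
    near=(d>0)&(np.abs(L[...,0])<rad)&(np.abs(L[...,1])<.035)
    m=near&(hsv[...,0]<22)&(hsv[...,1]>170)
    print(n,"orange",m.sum(), L[m].mean(0).round(4) if m.any() else "")
    return im,d,c,W,P,L,near,m
E
python3 - <<'E'
from h import *
rel(.494,.008,.178,164.5)
im,d,c,W,P,L,near,m=tilt("side","s1")
T,_=pose()
def sp(x,y,z,th,base=None): # scoop pt rel grip -> world, th nose-down rad; tool x=-scoop x
    X,Z=x-40,z-135; X,Z=X*np.cos(th)-Z*np.sin(th),Z*np.cos(th)+X*np.sin(th)
    g=np.array([-X,-y*-1,-Z-19])/1000; return T[:3,:3]@g+T[:3,3]
for th in(0,20): print(th,proj(np.array([sp(-42.7,0,10.6,np.radians(th)),sp(40,0,163,np.radians(th)),sp(20,0,0,np.radians(th))]),c,W).round())
cr=im[120:320,220:440];cv2.imwrite("pics/s1c.png",cv2.resize(cr,(660,600))[:,:,::-1])
E
```

```text
t 3.4 tcp [0.4942 0.0071 0.179 ] head 164.4 slide [0.04 0.09 0.1 ] yaw -0.001192477230302419 F [-0.1  0.   0.3] M [-0.02  0.04 -0.05] gap 0.011 gf 0.0
side orange 19 [ 0.0022 -0.0071  0.0207]
0 [[291. 219.]
 [323. 160.]
 [314. 218.]]
20 [[308. 223.]
 [319. 161.]
 [331. 215.]]
```

View pics/s1c.png

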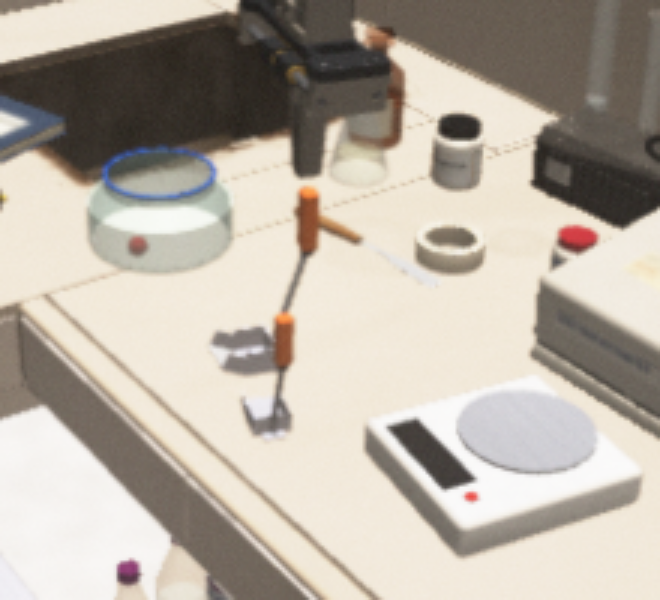

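The fingers were still closing when I lifted, so the scoop stayed standing and untouched. I'll reopen, go down and give them longer to close.

Call:
{"op": "play_rows", "data": {"slide": [[0, 0, 0], [0, 0, 0], [0, 0, 0], [0, 0, 0], [0, 0, 0], [0, 0, 0], [0, 0, 0], [0, 0, 0], [0, 0, 0], [0, 0, 0], [0, 0, 0], [0, 0, 0]], "yaw": [0, 0, 0, 0, 0, 0, 0, 0, 0, 0, 0, 0], "claw": -0.1}}

```text
clock: 4.45
tcp_pos: [0.494, 0.0069, 0.1786]
tcp_rot: [0.0, 0.136, 0.991, 0.0]
wrist_force: [0.5, -0.0, 0.3]
finger_gap: 0.548
gripper_force: 0.0
```

Call:
{"op": "play_rows", "data": {"slide": [[0, 0, 1.5], [0, 0, 3.5], [0, 0, 5.5], [0, 0, 6.1], [0, 0, 6.1], [0, 0, 6.1]], "yaw": [0, 0, 0, 0, 0, 0]}}

```text
clock: 4.95
tcp_pos: [0.4942, 0.0068, 0.1179]
tcp_rot: [-0.0, 0.136, 0.991, -0.0]
wrist_force: [-0.4, 0.3, 0.2]
finger_gap: 0.549
gripper_force: 0.0
```

Call:
{"op": "play_rows", "data": {"slide": [[0, 0, 0], [0, 0, 0], [0, 0, 0], [0, 0, 0], [0, 0, 0], [0, 0, 0], [0, 0, 0], [0, 0, 0], [0, 0, 0], [0, 0, 0], [0, 0, 0], [0, 0, 0]], "yaw": [0, 0, 0, 0, 0, 0, 0, 0, 0, 0, 0, 0], "claw": 1}}

```text
clock: 5.95
tcp_pos: [0.4943, 0.0069, 0.1179]
tcp_rot: [0.0, 0.136, 0.991, 0.0]
wrist_force: [-0.3, 0.3, 5.6]
finger_gap: 0.196
gripper_force: 30.0
```

Call:
{"op": "play_rows", "data": {"slide": [[0, 0, -0.5], [0, 0, -2], [0, 0, -4], [0, 0, -6], [0, 0, -8], [0, 0, -9], [0, 0, -9], [0, 0, -9]], "yaw": [0, 0, 0, 0, 0, 0, 0, 0]}}

```text
clock: 6.62
tcp_pos: [0.4936, 0.007, 0.2072]
tcp_rot: [-0.0, 0.135, 0.991, 0.0]
wrist_force: [-0.5, -0.1, -1.3]
finger_gap: 0.192
gripper_force: 30.0
```

```bash
cat >> h.py <<'E'
def meas(save=None,cams=("side","top","wrist"),y=.03):
    "fit nose-down tilt (deg) of the held scoop: project model of grip/foot, compare with cloud in tool axes"
    for n in cams:
        im,d,c,W,P,L,near,m=tilt(n,None)
        # scoop coords rel grip: X=-Lx, Z=-(Lz)-.019 (mm)
        X=-L[...,0]*1e3; Z=-(L[...,2]-(-.019))*1e3
        q=near&(np.abs(L[...,1])<.023)&(Z<-60)&(Z>-165)&(X>-100)&(X<60)
        print(n,"pts",q.sum(),"low (x,z) pct",[ (np.percentile(X[q],p).round(),np.percentile(Z[q],p).round()) for p in (2,50,98)] if q.sum()>5 else "")
        if m.sum()>10:
            A=np.c_[X[m],Z[m]]; A=A-A.mean(0); u=np.linalg.svd(A)[2][0]; print("  axis tilt nose-down",np.degrees(np.arctan2(-u[0],u[1])*1).round(1)%180)
        if save and n==save[0]: 
            v,u=np.argwhere(near&(Z<40)&(Z>-165)).mean(0).astype(int) if near.any() else (200,280)
            v=np.clip(v,90,330);u=np.clip(u,120,440); cr=im[v-90:v+90,u-120:u+120]; cv2.imwrite(f"pics/{save[1]}.png",cv2.resize(cr,(800,600),interpolation=cv2.INTER_CUBIC)[:,:,::-1])
E
python3 - <<'E'
from h import *
rel(.65,.34,.25,208.7)
meas(("side","s2"))
E
```

```text
t 6.62 tcp [0.4936 0.007  0.2072] head 164.4 slide [-6.13 36.27 -4.28] yaw -0.7726019685248747 F [-0.5 -0.1 -1.3] M [-0.05 -0.01 -0.02] gap 0.192 gf 30.0
side orange 0 
side pts 371 low (x,z) pct [(np.float64(-79.0), np.float64(-137.0)), (np.float64(-46.0), np.float64(-123.0)), (np.float64(-12.0), np.float64(-67.0))]
top orange 0 
top pts 0 low (x,z) pct 
wrist orange 2917 [ 0.0048 -0.0008 -0.0438]
wrist pts 4919 low (x,z) pct [(np.float64(-79.0), np.float64(-137.0)), (np.float64(-49.0), np.float64(-132.0)), (np.float64(-13.0), np.float64(-68.0))]
  axis tilt nose-down 14.0
```

View pics/s2.png

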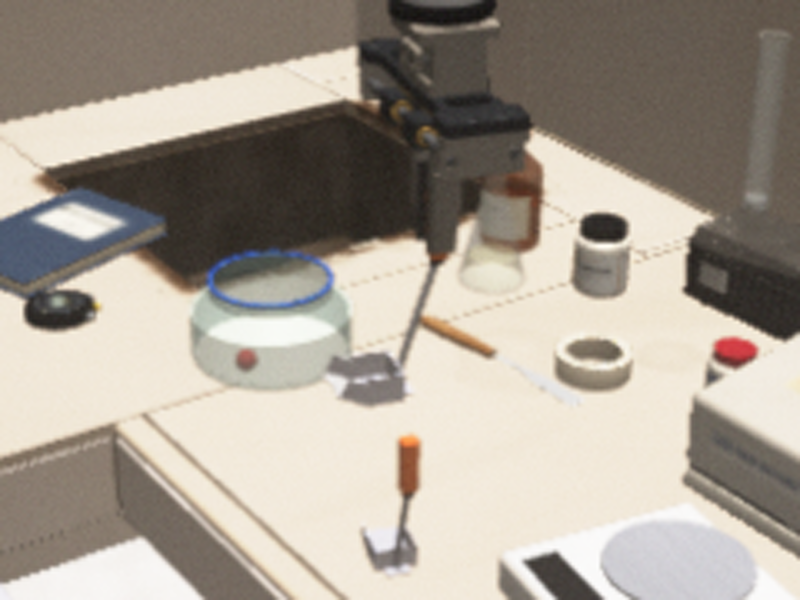

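Call:
{"op": "play_rows", "data": {"slide": [[-1, 1.5, -1], [-2, 4, -2], [-3, 7, -3], [-4, 10.5, -3], [-5, 14, -3], [-5.7, 17.5, -3], [-5.7, 21, -3], [-5.7, 24.5, -3], [-5.7, 28, -3], [-5.7, 31.5, -3], [-5.7, 34.5, -3], [-5.7, 36, -3]], "yaw": [0, -0.08, -0.16, -0.24, -0.32, -0.4, -0.48, -0.56, -0.64, -0.72, -0.77, -0.77]}}

```text
clock: 7.77
tcp_pos: [0.6444, 0.3433, 0.2348]
tcp_rot: [-0.001, -0.25, 0.968, 0.001]
wrist_force: [0.9, 0.4, -2.3]
finger_gap: 0.194
gripper_force: 29.9
```

Call:
{"op": "play_rows", "data": {"slide": [[0, 0, 0], [0, 0, 0]], "yaw": [0, 0]}}

```text
clock: 7.93
tcp_pos: [0.6447, 0.3385, 0.2351]
tcp_rot: [-0.002, -0.247, 0.969, -0.001]
wrist_force: [-0.0, -0.3, -2.1]
finger_gap: 0.191
gripper_force: 30.0
```

```bash
cat >> h.py <<'E'
def wt(save=None):
    "tilt from wrist depth: fit plane line to foot floor in scoop X-Z rel grip (mm)"
    im,d,c,W,P,L,near,m=tilt("wrist",save)
    X=-L[...,0]*1e3; Z=-(L[...,2]+.019)*1e3; Y=L[...,1]*1e3
    best=None
    q=near&(np.abs(Y)<16)&(Z<-75)&(Z>-165)
    x,z=X[q],Z[q]
    for th in np.arange(-10,40,.5):
        t=np.radians(th); xs=x*np.cos(t)+z*np.sin(t)+40; zs=z*np.cos(t)-x*np.sin(t)+135
        n=((np.abs(zs-2.5)<1.5)&(xs>-18)&(xs<6)).sum()+((np.abs(zs-(2+(-20-xs)*.466))<1.5)&(xs<-20)&(xs>-41)).sum()
        if best is None or n>best[0]: best=(n,th)
    print("TILT",best,"of",q.sum()); return im,d,c,W,P,L
E
python3 - <<'E'
from h import *
rel(.646,.338,.136,208.7)
wt("w2")
E
```

```text
t 7.93 tcp [0.6447 0.3385 0.2351] head 208.6 slide [-0.12 -0.1   9.91] yaw -0.0016078294559354362 F [-0.  -0.3 -2.1] M [ 0.1  -0.03  0.08] gap 0.191 gf 30.0
wrist orange 2892 [ 0.0026  0.0003 -0.0338]
TILT (np.int64(1621), np.float64(4.0)) of 3519
```

Call:
{"op": "play_rows", "data": {"slide": [[0, 0, 2], [0, 0, 5], [0, 0, 8], [0, 0, 9.5], [0.4, 0, 9.6], [0.8, 0, 9.6], [0.8, 0, 9.6]], "yaw": [0, 0, 0, 0, 0, 0, 0]}}

```text
clock: 8.57
tcp_pos: [0.6389, 0.3332, 0.1432]
tcp_rot: [0.001, -0.246, 0.969, -0.0]
wrist_force: [0.4, -0.4, -1.3]
finger_gap: 0.195
gripper_force: 30.0
```

Call:
{"op": "play_rows", "data": {"slide": [[0.6, 0, -0.2], [1.2, 0, -0.6], [1.8, 0, -0.9], [2.4, 0, -1.2], [3, 0, -1.5], [3.6, 0, -1.7], [4.2, 0, -1.9], [4.8, 0, -2.1], [5.4, 0, -2.2], [6.0, 0, -2.3], [6.0, 0, -2.3]], "yaw": [0, 0, 0, 0, 0, 0, 0, 0, 0, 0, 0]}}

```text
clock: 9.48
tcp_pos: [0.5849, 0.3054, 0.1651]
tcp_rot: [-0.0, -0.246, 0.969, 0.0]
wrist_force: [2.4, 1.7, -0.5]
finger_gap: 0.194
gripper_force: 30.0
```

Run:
```python
from h import *
rel(.4995,.258,.25,208.7)
wt("w3")
```

```text
t 9.48 tcp [0.5849 0.3054 0.1651] head 208.5 slide [ 9.77 -0.08 -8.49] yaw -0.002899237656988855 F [ 2.4  1.7 -0.5] M [ 0.5  -0.95  0.09] gap 0.194 gf 30.0
wrist orange 1953 [ 0.0039 -0.0001 -0.0467]
TILT (np.int64(1462), np.float64(28.0)) of 3856
```

Call:
{"op": "play_rows", "data": {"slide": [[0.3, 0, 0], [0.6, 0, -0.1], [0.6, 0, -0.1], [0, 0, -0.4], [-1, 0, -1], [-1, 0, -4], [-1, 0, -7], [2, 0, -7.5], [5, 0, -7.5], [8, 0, -7.5], [9.7, 0, -7.5], [9.7, 0, -7.5]], "yaw": [0, 0, 0, 0, 0, 0, 0, 0, 0, 0, 0, 0]}}

```text
clock: 10.53
tcp_pos: [0.4965, 0.2573, 0.239]
tcp_rot: [-0.003, -0.246, 0.969, -0.001]
wrist_force: [-0.2, 0.2, -2.1]
finger_gap: 0.195
gripper_force: 30.0
```

Call:
{"op": "play_rows", "data": {"slide": [[0, 0, 0], [0, 0, 0]], "yaw": [0, 0]}}

```text
clock: 10.7
tcp_pos: [0.5008, 0.2598, 0.2394]
tcp_rot: [-0.001, -0.247, 0.969, -0.0]
wrist_force: [0.5, -0.2, -0.7]
finger_gap: 0.19
gripper_force: 30.0
```

```bash
cat >> h.py <<'E'
JC=np.array([.4995,.258])
def ballrel():
    "ball and jar in tool axes (mm from TCP) from wrist and side"
    T,s=pose()
    j=T[:3,:3].T@(np.r_[JC,.005]-T[:3,3])*1e3
    for n in("wrist","side","top"):
        im,d,c,W=shot(n); C=W[:3,3]; R1=cloud(np.ones_like(d),c,W)-C
        X=C+R1*((.015-C[2])/R1[...,2:3])
        hsv=cv2.cvtColor(im,cv2.COLOR_RGB2HSV).astype(int)
        m=((hsv[...,0]>165)|(hsv[...,0]<7))&(hsv[...,1]>85)&(np.hypot(X[...,0]-JC[0],X[...,1]-JC[1])<.075)
        if m.sum()>3:
            b=X[m].mean(0); v=np.argwhere(m); print(n,"ball px",v.mean(0).round(),m.sum(),"world",b.round(4),"from jar centre in tool axes",(T[:3,:3].T@(b-np.r_[JC,.015])*1e3)[:2].round(1))
    print("TCP from jar centre, tool axes",(-j).round(1))
E
python3 - <<'E'
from h import *
rel(.4995,.258,.14,208.7)
wt("w4"); ballrel()
E
```

```text
t 10.7 tcp [0.5008 0.2598 0.2394] head 208.5 slide [ 0.19 -0.09  9.94] yaw -0.002653585501467537 F [ 0.5 -0.2 -0.7] M [0.06 0.03 0.02] gap 0.19 gf 30.0
wrist orange 1942 [ 0.0052 -0.0002 -0.0491]
TILT (np.int64(1425), np.float64(31.0)) of 2811
wrist ball px [134. 272.] 174 world [0.4633 0.238  0.015 ] from jar centre in tool axes [41.4 -0.3]
side ball px [201. 266.] 14 world [0.4609 0.2407 0.015 ] from jar centre in tool axes [42.1  3.2]
top ball px [190. 212.] 5 world [0.4673 0.2418 0.015 ] from jar centre in tool axes [36.   1.2]
TCP from jar centre, tool axes [  -2.1    0.9 -234.3]
```

View pics/w4.png

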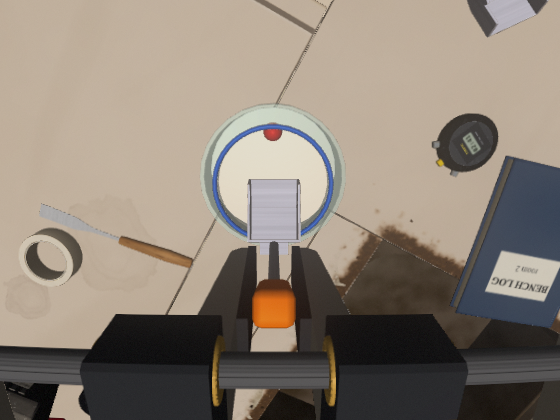

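The view shows the ball at (272,131), straight ahead of the tilted scoop mouth (centre column 274), which sits over the jar mouth. I'm lowering it.

Call:
{"op": "play_rows", "data": {"slide": [[0, 0, 1.5], [0, -0.1, 4], [0, -0.1, 6.5], [0, -0.1, 8.5], [0, -0.1, 9.5], [0, -0.1, 9.8], [0, -0.1, 9.8], [0, -0.1, 9.8]], "yaw": [0, 0, 0, 0, 0, 0, 0, 0]}}

```text
clock: 11.57
tcp_pos: [0.5019, 0.2591, 0.1425]
tcp_rot: [0.001, -0.246, 0.969, 0.0]
wrist_force: [0.0, 0.6, -2.0]
finger_gap: 0.19
gripper_force: 30.0
```

Call:
{"op": "play_rows", "data": {"slide": [[0, 0, 0.2], [0, 0, 0.4], [0, 0, 0.5], [0, 0, 0.5]], "yaw": [0, 0, 0, 0]}}

```text
clock: 11.9
tcp_pos: [0.5011, 0.2587, 0.1369]
tcp_rot: [0.0, -0.246, 0.969, 0.0]
wrist_force: [-0.9, -0.1, -1.0]
finger_gap: 0.194
gripper_force: 30.0
```

Run:
```python
from h import *
rel(.4995,.258,.134,208.7)
im,d,c,W,P,L=wt(); ballrel()
```

```text
t 11.9 tcp [0.5011 0.2587 0.1369] head 208.5 slide [0.18 0.01 0.29] yaw -0.002795063539726662 F [-0.9 -0.1 -1. ] M [0.09 0.05 0.  ] gap 0.194 gf 30.0
wrist orange 1932 [ 0.0056 -0.0006 -0.0498]
TILT (np.int64(1435), np.float64(31.0)) of 8501
wrist ball px [148. 273.] 246 world [0.464  0.2384 0.015 ] from jar centre in tool axes [40.6 -0.3]
side ball px [201. 265.] 13 world [0.461  0.2414 0.015 ] from jar centre in tool axes [41.8  3.8]
top ball px [190. 212.] 5 world [0.4673 0.2418 0.015 ] from jar centre in tool axes [36.   1.2]
TCP from jar centre, tool axes [  -1.8   -0.2 -131.8]
```

Call:
{"op": "play_rows", "data": {"slide": [[0, 0, 0.1], [0, 0, 0.15], [0, 0, 0.15]], "yaw": [0, 0, 0]}}

```text
clock: 12.35
tcp_pos: [0.501, 0.2586, 0.1349]
tcp_rot: [-0.0, -0.246, 0.969, -0.0]
wrist_force: [-0.1, 0.6, -2.3]
finger_gap: 0.191
gripper_force: 30.0
```

Call:
{"op": "play_rows", "data": {"slide": [[0, 0, 0.1], [0, 0, 0.15], [0, 0, 0.15]], "yaw": [0, 0, 0]}}

```text
clock: 12.6
tcp_pos: [0.5014, 0.2589, 0.1345]
tcp_rot: [0.0, -0.246, 0.969, 0.0]
wrist_force: [-1.5, -0.9, 5.2]
finger_gap: 0.196
gripper_force: 30.0
```

Call:
{"op": "play_rows", "data": {"slide": [[0, 0, 0.1], [0, 0, 0.15], [0, 0, 0.15]], "yaw": [0, 0, 0]}}

```text
clock: 12.85
tcp_pos: [0.502, 0.2592, 0.1344]
tcp_rot: [0.001, -0.246, 0.969, 0.0]
wrist_force: [-3.6, -0.8, 12.3]
finger_gap: 0.196
gripper_force: 30.0
```

Call:
{"op": "play_rows", "data": {"slide": [[0, 0, -0.15], [0.3, 0, -0.15], [0.6, 0, -0.15], [0.9, 0, -0.15], [1.2, 0, -0.15], [1.5, 0, -0.15], [1.8, 0, -0.15], [2.1, 0, -0.15], [2.4, 0, -0.15], [2.7, 0, -0.15], [3.0, 0, -0.15], [3.3, 0, -0.15]], "yaw": [0, 0, 0, 0, 0, 0, 0, 0, 0, 0, 0, 0]}}

```text
clock: 13.85
tcp_pos: [0.4727, 0.2433, 0.1344]
tcp_rot: [0.001, -0.247, 0.969, 0.0]
wrist_force: [3.1, 1.1, 5.7]
finger_gap: 0.193
gripper_force: 30.0
```

Run:
```python
from h import *
rel(.4995,.258,.134,208.7)
wt("w5"); ballrel()
```

```text
t 13.85 tcp [0.4727 0.2433 0.1344] head 208.5 slide [-3.05  0.01  0.05] yaw -0.0027594022534814253 F [3.1 1.1 5.7] M [ 0.55 -0.87 -0.01] gap 0.193 gf 30.0
wrist orange 1918 [ 0.0057 -0.0007 -0.0525]
TILT (np.int64(1157), np.float64(39.5)) of 9338
wrist ball px [194. 273.] 77 world [0.4684 0.2409 0.015 ] from jar centre in tool axes [35.5 -0.2]
side ball px [201. 265.] 15 world [0.4611 0.2415 0.015 ] from jar centre in tool axes [41.7  3.8]
top ball px [183. 210.] 5 world [0.4872 0.2459 0.015 ] from jar centre in tool axes [16.5 -4.8]
TCP from jar centre, tool axes [ 3.100e+01 -1.000e-01 -1.294e+02]
```

Call:
{"op": "play_rows", "data": {"slide": [[0, 0, -0.3], [-0.7, 0, -0.4], [-1.4, 0, -0.4], [-2.1, 0, -0.4], [-2.8, 0, -0.4], [-3.4, 0, -0.4], [-3.8, 0, -0.4], [-4.2, 0, -0.4], [-4.6, 0, -0.4], [-5.0, 0, -0.4], [-5.3, 0, -0.4], [-5.3, 0, -0.4]], "yaw": [0, 0, 0, 0, 0, 0, 0, 0, 0, 0, 0, 0]}}

```text
clock: 15.05
tcp_pos: [0.5188, 0.2684, 0.1374]
tcp_rot: [-0.0, -0.247, 0.969, -0.0]
wrist_force: [-2.7, -1.5, -0.4]
finger_gap: 0.194
gripper_force: 30.0
```

Run:
```python
from h import *
rel(.4995,.258,.134,208.7)
wt("w6"); ballrel()
a=cv2.imread("pics/w5.png")[60:360,160:400];b=cv2.imread("pics/w6.png")[60:360,160:400]
cv2.imwrite("pics/w56.png",cv2.resize(np.hstack([a,b]),(800,500)))
```

```text
t 15.05 tcp [0.5188 0.2684 0.1374] head 208.5 slide [2.19 0.01 0.34] yaw -0.002683475679096745 F [-2.7 -1.5 -0.4] M [-0.37  0.98 -0.  ] gap 0.194 gf 30.0
wrist orange 2040 [ 0.0063 -0.0004 -0.0476]
TILT (np.int64(1570), np.float64(31.0)) of 8527
wrist ball px [119. 273.] 409 world [0.4619 0.2371 0.015 ] from jar centre in tool axes [43.  -0.4]
side ball px [201. 266.] 14 world [0.4609 0.2407 0.015 ] from jar centre in tool axes [42.1  3.2]
top ball px [190. 212.] 5 world [0.4673 0.2418 0.015 ] from jar centre in tool axes [36.   1.2]
TCP from jar centre, tool axes [-2.180e+01 -1.000e-01 -1.324e+02]
```

View pics/w56.png

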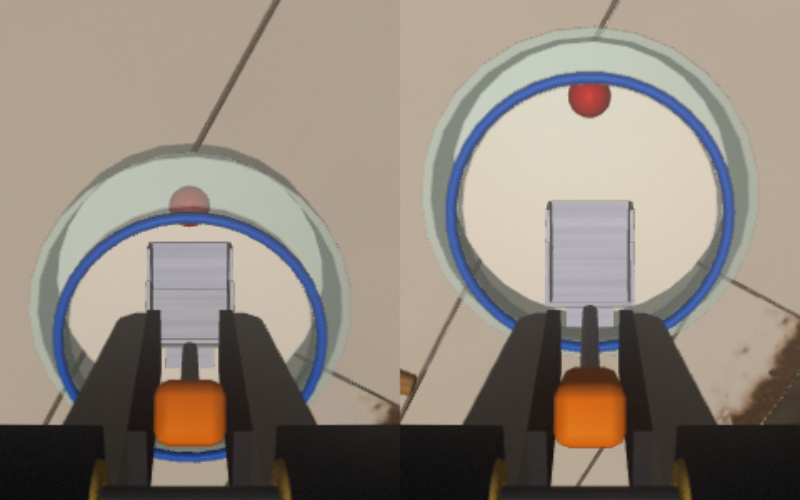

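The left frame, after the push, shows the scoop over-tilted by floor drag, with the ball unmoved at (190,205). The right frame shows the tilt restored by the far wall, with the ball at (590,97). Next I'll advance with the lip hovering about 1 mm above the floor.

Call:
{"op": "play_rows", "data": {"slide": [[0.4, 0, 0.05], [0.9, 0, 0.1], [1.4, 0, 0.1], [1.9, 0, 0.1], [2.3, 0, 0.1], [2.7, 0, 0.1], [3.1, 0, 0.1], [3.5, 0, 0.1], [3.8, 0, 0.1], [4.1, 0, 0.1], [4.4, 0, 0.1], [4.7, 0, 0.1]], "yaw": [0, 0, 0, 0, 0, 0, 0, 0, 0, 0, 0, 0]}}

```text
clock: 16.25
tcp_pos: [0.4772, 0.2457, 0.1366]
tcp_rot: [0.0, -0.247, 0.969, 0.0]
wrist_force: [0.1, 0.3, -1.5]
finger_gap: 0.196
gripper_force: 30.0
```

Call:
{"op": "play_rows", "data": {"slide": [[0.2, 0, 0], [0.4, 0, 0], [0.6, 0, 0], [0.8, 0, 0], [1.0, 0, 0], [1.2, 0, 0], [1.4, 0, 0], [1.6, 0, 0], [1.8, 0, 0], [1.9, 0, 0]], "yaw": [0, 0, 0, 0, 0, 0, 0, 0, 0, 0]}}

```text
clock: 17.08
tcp_pos: [0.4617, 0.2372, 0.1371]
tcp_rot: [0.002, -0.246, 0.969, 0.0]
wrist_force: [2.4, 0.3, -2.9]
finger_gap: 0.192
gripper_force: 30.0
```

Run:
```python
from h import *
rel(.4995,.258,.134,208.7)
wt("w7"); ballrel()
```

```text
t 17.08 tcp [0.4617 0.2372 0.1371] head 208.5 slide [-4.31  0.02  0.32] yaw -0.0028247172708501782 F [ 2.4  0.3 -2.9] M [ 0.57 -1.06 -0.02] gap 0.192 gf 30.0
wrist orange 1959 [ 0.0056 -0.0008 -0.0527]
TILT (np.int64(1018), np.float64(33.0)) of 9325
wrist ball px [252. 273.] 50 world [0.5066 0.2617 0.015 ] from jar centre in tool axes [-8.  -0.2]
side ball px [203. 263.] 13 world [0.446  0.2325 0.015 ] from jar centre in tool axes [59.2  3.1]
TCP from jar centre, tool axes [  43.1   -0.2 -132.1]
```

Run:
```python
from h import *
im,d,c,W=shot("side")
a=cv2.imread("pics/w7.png")[100:340,170:380]
b=im[150:240,215:315,::-1]
cv2.imwrite("pics/w7c.png",np.hstack([cv2.resize(a,(400,457)),cv2.resize(b,(400,457),interpolation=cv2.INTER_CUBIC)]))
```

```text
(no output)
```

View pics/w7c.png

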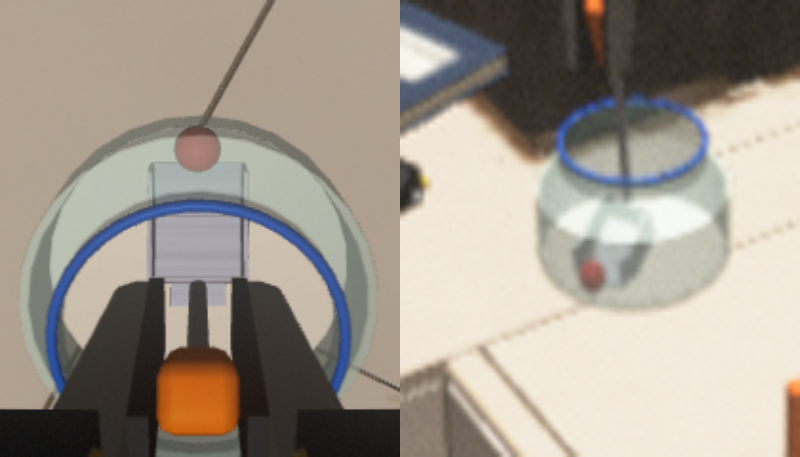

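The wrist crop shows the ball pinned at the wall (197,148) with the lip just short of it at row 163. The lip is slightly too high, so I'll back off 5 mm, lower and push again.

Call:
{"op": "play_rows", "data": {"slide": [[-0.3, 0, 0], [-0.5, 0, 0.1], [-0.5, 0, 0.22], [-0.5, 0, 0.22], [-0.3, 0, 0.22], [-0.1, 0, 0.22], [0.1, 0, 0.22], [0.3, 0, 0.22], [0.5, 0, 0.22], [0.6, 0, 0.22]], "yaw": [0, 0, 0, 0, 0, 0, 0, 0, 0, 0]}}

```text
clock: 18.17
tcp_pos: [0.4549, 0.2335, 0.1344]
tcp_rot: [-0.0, -0.246, 0.969, -0.0]
wrist_force: [-0.1, 0.5, -1.7]
finger_gap: 0.191
gripper_force: 30.0
```

```bash
cat >> h.py <<'E'
def lipball():
    "ball vs lip in wrist view: pixel rows, and ball depth height"
    T,s=pose(); im,d,c,W=shot("wrist","wl"); hsv=cv2.cvtColor(im,cv2.COLOR_RGB2HSV).astype(int)
    m=((hsv[...,0]>165)|(hsv[...,0]<8))&(hsv[...,1]>70); m[:, :240]=0; m[:,310:]=0; m[270:]=0
    mm=m.astype(np.uint8); k,l,st,ce=cv2.connectedComponentsWithStats(mm)
    P=cloud(d,c,W)
    for i in range(1,k):
        if st[i,4]>25: print("red",ce[i].round(),st[i].tolist(),"top z",np.percentile(P[l==i][:,2],[50,90]).round(4))
    g=cv2.cvtColor(im,cv2.COLOR_RGB2GRAY)[:,255:292].astype(float).mean(1); e=np.abs(np.diff(g)); o=np.argsort(-e[80:280])[:12]+80; print("edges rows",sorted(o.tolist()))
E
python3 - <<'E'
from h import *
rel(.4995,.258,.134,208.7)
wt(); ballrel(); lipball()
E
```

```text
t 18.17 tcp [0.4549 0.2335 0.1344] head 208.5 slide [-5.09  0.02  0.03] yaw -0.0028147471999098793 F [-0.1  0.5 -1.7] M [ 0.08  0.04 -0.  ] gap 0.191 gf 30.0
wrist orange 1978 [ 0.0058 -0.0008 -0.0531]
TILT (np.int64(704), np.float64(33.0)) of 8997
wrist ball px [267. 273.] 68 world [0.5106 0.2634 0.015 ] from jar centre in tool axes [-12.3  -0.6]
side ball px [202. 263.] 16 world [0.4488 0.2359 0.015 ] from jar centre in tool axes [55.1  4.8]
TCP from jar centre, tool axes [  51.    -0.2 -129.3]
red [272. 189.] [263, 178, 19, 22, 293] top z [0.0512 0.0551]
edges rows [170, 182, 211, 212, 216, 222, 223, 224, 243, 244, 246, 247]
```

Wrist force is zero and the ball is now behind the lip at wrist row 189, with the lip near row 170, so it is on the nose plate. Next I'll level the scoop by pressing down lightly and swinging the grip back.

Call:
{"op": "play_rows", "data": {"slide": [[0, 0, 0.15], [0, 0, 0.3], [-0.3, 0, 0.3], [-0.8, 0, 0.3], [-1.3, 0, 0.3], [-1.8, 0, 0.33], [-2.3, 0, 0.38], [-2.8, 0, 0.45], [-3.2, 0, 0.5], [-3.6, 0, 0.55], [-4.0, 0, 0.6], [-4.0, 0, 0.6]], "yaw": [0, 0, 0, 0, 0, 0, 0, 0, 0, 0, 0, 0]}}

```text
clock: 19.42
tcp_pos: [0.4915, 0.2535, 0.1296]
tcp_rot: [0.001, -0.247, 0.969, 0.0]
wrist_force: [-1.9, -0.7, 8.1]
finger_gap: 0.194
gripper_force: 30.0
```

Run:
```python
from h import *
rel(.4995,.258,.134,208.7)
wt(); ballrel(); lipball()
```

```text
t 19.42 tcp [0.4915 0.2535 0.1296] head 208.5 slide [-0.92  0.02 -0.43] yaw -0.002754156921897073 F [-1.9 -0.7  8.1] M [-0.28  0.71 -0.  ] gap 0.194 gf 30.0
wrist orange 2293 [ 0.0048 -0.0006 -0.0471]
TILT (np.int64(952), np.float64(14.5)) of 7713
wrist ball px [170. 273.] 362 world [0.469  0.2407 0.015 ] from jar centre in tool axes [35.1 -0.6]
side ball px [199. 267.] 13 world [0.4693 0.248  0.015 ] from jar centre in tool axes [31.3  5.6]
top ball px [189. 212.] 17 world [0.471  0.2422 0.015 ] from jar centre in tool axes [32.6 -0.3]
TCP from jar centre, tool axes [ 9.100e+00 -1.000e-01 -1.247e+02]
red [273. 171.] [261, 163, 25, 18, 375] top z [0.0244 0.0261]
edges rows [124, 125, 153, 154, 155, 163, 180, 200, 201, 203, 205, 264]
```

Call:
{"op": "play_rows", "data": {"slide": [[-0.3, 0, 0.07], [-0.7, 0, 0.17], [-1.1, 0, 0.28], [-1.5, 0, 0.4], [-1.9, 0, 0.5], [-2.3, 0, 0.62], [-2.6, 0, 0.72], [-2.8, 0, 0.8], [-2.8, 0, 0.8]], "yaw": [0, 0, 0, 0, 0, 0, 0, 0, 0]}}

```text
clock: 20.42
tcp_pos: [0.5157, 0.2666, 0.1213]
tcp_rot: [0.0, -0.247, 0.969, 0.0]
wrist_force: [-1.5, -0.8, 6.1]
finger_gap: 0.197
gripper_force: 30.0
```

Run:
```python
from h import *
rel(.4995,.258,.134,208.7)
wt(); ballrel(); lipball()
```

```text
t 20.42 tcp [0.5157 0.2666 0.1213] head 208.5 slide [ 1.83  0.01 -1.27] yaw -0.0026638774063908943 F [-1.5 -0.8  6.1] M [-0.26  0.64  0.02] gap 0.197 gf 30.0
wrist orange 2950 [ 0.0049 -0.0004 -0.0402]
TILT (np.int64(1226), np.float64(2.0)) of 7326
wrist ball px [136. 273.] 544 world [0.4692 0.2406 0.015 ] from jar centre in tool axes [34.9 -0.8]
side ball px [199. 267.] 13 world [0.4706 0.2483 0.015 ] from jar centre in tool axes [30.   5.3]
top ball px [188. 211.] 28 world [0.4715 0.2439 0.015 ] from jar centre in tool axes [31.3  1. ]
TCP from jar centre, tool axes [ -18.3   -0.2 -116.3]
red [273. 136.] [260, 124, 27, 26, 550] top z [0.0236 0.0261]
edges rows [87, 89, 90, 109, 110, 117, 118, 169, 175, 177, 178, 254]
```

Call:
{"op": "play_rows", "data": {"slide": [[0, 0, -0.2], [0, 0, -0.4], [0, 0, -0.6], [-0.2, 0, -0.7], [-0.5, 0, -0.7], [-0.9, 0, -0.7], [-1.3, 0, -0.7], [-1.7, 0, -0.7], [-2.1, 0, -0.7], [-2.4, 0, -0.7], [-2.6, 0, -0.7], [-2.6, 0, -0.7]], "yaw": [0, 0, 0, 0, 0, 0, 0, 0, 0, 0, 0, 0]}}

```text
clock: 21.67
tcp_pos: [0.5384, 0.2789, 0.1273]
tcp_rot: [0.0, -0.246, 0.969, -0.0]
wrist_force: [-0.2, 0.3, -0.9]
finger_gap: 0.194
gripper_force: 30.0
```

Run:
```python
from h import *
rel(.4995,.258,.134,208.7)
wt(); ballrel(); lipball()
```

```text
t 21.67 tcp [0.5384 0.2789 0.1273] head 208.5 slide [ 4.41  0.02 -0.67] yaw -0.0027796038249262175 F [-0.2  0.3 -0.9] M [ 0.07 -0.04 -0.04] gap 0.194 gf 30.0
wrist orange 3077 [ 0.0035 -0.0002 -0.0412]
TILT (np.int64(1591), np.float64(1.5)) of 7329
wrist ball px [138. 273.] 543 world [0.4929 0.2535 0.015 ] from jar centre in tool axes [ 7.9 -0.8]
top ball px [180. 207.] 32 world [0.4944 0.2561 0.015 ] from jar centre in tool axes [5.4 0.7]
TCP from jar centre, tool axes [ -43.8   -0.2 -122.3]
red [273. 138.] [260, 125, 26, 26, 549] top z [0.0295 0.0321]
edges rows [103, 104, 105, 150, 169, 170, 175, 177, 227, 240, 247, 254]
```

Call:
{"op": "play_rows", "data": {"slide": [[0, 0, -0.3], [0, 0, -0.9], [0, 0, -1.8], [0, 0, -2.9], [0, 0, -4], [0, 0, -5.1], [0, 0, -6.2], [0, 0, -7.3], [0, 0, -8.4], [0, 0, -9.5], [0, 0, -10.3], [0, 0, -10.8]], "yaw": [0, 0, 0, 0, 0, 0, 0, 0, 0, 0, 0, 0]}}

```text
clock: 22.92
tcp_pos: [0.5384, 0.279, 0.2369]
tcp_rot: [0.001, -0.247, 0.969, 0.0]
wrist_force: [1.0, -0.8, -1.5]
finger_gap: 0.194
gripper_force: 30.0
```

Run:
```python
from h import *
T,s=pose(); 
# choose heading at pan 180 (scoop +x = world +x): foot centre 40 mm ahead of TCP
h=np.radians(180); pan=np.array([.537,-.231]); t=pan-.040*np.array([np.cos(h),np.sin(h)])
print(t); rel(t[0],t[1],.235,180)
wt(); lipball()
f=np.load("pics/top0.npz"); im,d,W=f["im"],f["d"],f["W"]; c=env.get_calibration("top"); C=W[:3,3]; R1=cloud(np.ones_like(d),c,W)-C
g=cv2.cvtColor(im,cv2.COLOR_RGB2GRAY); cc=cv2.HoughCircles(cv2.resize(g[135:215,340:415],None,fx=4,fy=4,interpolation=cv2.INTER_CUBIC),cv2.HOUGH_GRADIENT,1,100,param1=80,param2=20,minRadius=60,maxRadius=100); print(cc)
u,v=cc[0,0,:2]/4+[340,135]; r=R1[int(round(v)),int(round(u))]; print("pan",u,v,C+r*((.045-C[2])/r[2]))
```

```text
[ 0.577 -0.231]
t 22.92 tcp [0.5384 0.279  0.2369] head 208.5 slide [ 20.97 -46.64   0.16] yaw 0.4981555629414821 F [ 1.  -0.8 -1.5] M [ 0.11 -0.01  0.05] gap 0.194 gf 30.0
wrist orange 3141 [ 0.0037 -0.     -0.0368]
TILT (np.int64(1635), np.float64(2.0)) of 3543
red [273. 137.] [260, 124, 27, 27, 551] top z [0.1394 0.1416]
edges rows [80, 103, 104, 105, 150, 169, 170, 175, 177, 190, 191, 192]
[[[150.5 121.5  80. ]]]
pan 377.625 165.375 [ 0.54032287 -0.23312724  0.045     ]
```

Call:
{"op": "play_rows", "data": {"slide": [[0.17, -0.36, 0], [0.5, -1.1, 0], [1, -2.2, 0], [1.65, -3.65, 0], [2.4, -5.3, 0], [3.2, -7.1, 0], [4.05, -8.9, 0], [4.9, -10.75, 0], [5.7, -12.55, 0], [6.55, -14.4, 0], [7.35, -16.2, 0], [8.2, -18, 0]], "yaw": [0, 0, 0, 0, 0, 0, 0, 0, 0, 0, 0, 0]}}

```text
clock: 24.02
tcp_pos: [0.5515, 0.0788, 0.235]
tcp_rot: [-0.0, -0.246, 0.969, -0.0]
wrist_force: [0.8, 1.0, -2.4]
finger_gap: 0.195
gripper_force: 30.0
```

Call:
{"op": "play_rows", "data": {"slide": [[0.8, -1.8, 0], [1.65, -3.65, 0], [2.5, -5.45, 0], [3.3, -7.3, 0], [4.1, -9.1, 0], [4.95, -10.9, 0], [5.8, -12.75, 0], [6.6, -14.55, 0], [7.45, -16.4, 0], [8.25, -18.2, 0], [9.1, -20, 0], [9.9, -21.8, 0]], "yaw": [0, 0, 0, 0, 0, 0, 0, 0, 0, 0, 0, 0]}}

```text
clock: 25.02
tcp_pos: [0.5679, -0.1597, 0.235]
tcp_rot: [-0.001, -0.246, 0.969, 0.0]
wrist_force: [0.4, 0.1, -1.6]
finger_gap: 0.192
gripper_force: 30.0
```

Call:
{"op": "play_rows", "data": {"slide": [[0.75, -1.65, 0], [1.3, -2.9, 0], [1.75, -3.8, 0], [2.05, -4.45, 0], [2.2, -4.8, 0], [2.3, -5, 0], [2.3, -5, 0], [2.3, -5, 0]], "yaw": [0, 0, 0, 0, 0, 0, 0, 0]}}

```text
clock: 25.68
tcp_pos: [0.573, -0.2114, 0.2353]
tcp_rot: [0.0, -0.247, 0.969, 0.0]
wrist_force: [-0.6, 0.2, -1.8]
finger_gap: 0.195
gripper_force: 30.0
```

Run:
```python
from h import *
rel(.573,-.213,.175,208.5)
im,d,c,W,P,L=wt("w9"); lipball()
x=P.reshape(-1,3); s=x[(np.abs(x[:,2]-.045)<.004)&(np.hypot(x[:,0]-.538,x[:,1]+.232)<.08)]
print("pan pts",len(s),s[:,:2].min(0),s[:,:2].max(0), cv2.minEnclosingCircle(s[:,:2].astype(np.float32)), np.median(s[:,2]))
X=-L[...,0]*1e3; Z=-(L[...,2]+.019)*1e3; q=(np.abs(L[...,1])<.016)&(Z<-120)&(Z>-145)&(X>-59)&(X<-36); print("foot floor slope deg",np.degrees(np.polyfit(X[q],Z[q],1)[0]),np.median(Z[q]))
```

```text
t 25.68 tcp [ 0.573  -0.2114  0.2353] head 208.6 slide [ 0.08 -0.15  6.03] yaw 0.001877696438857464 F [-0.6  0.2 -1.8] M [ 0.07 -0.05  0.01] gap 0.195 gf 30.0
wrist orange 3371 [ 0.0057 -0.0005 -0.034 ]
TILT (np.int64(1619), np.float64(2.0)) of 3543
red [284.  39.] [278, 33, 13, 13, 133] top z [0.0371 0.0382]
red [273. 137.] [260, 124, 27, 27, 554] top z [0.1376 0.1399]
edges rows [80, 81, 105, 123, 150, 169, 170, 175, 178, 250, 251, 252]
pan pts 5250 [ 0.48285627 -0.28730545] [ 0.59175807 -0.17795799] ((0.536948025226593, -0.23245421051979065), 0.055263545364141464) 0.043981442842033536
foot floor slope deg -6.730516635427505 -133.70692410453074
```

Call:
{"op": "play_rows", "data": {"slide": [[0.1, -0.15, 0.4], [0.1, -0.15, 1.2], [0.1, -0.15, 2.2], [0.1, -0.15, 3.2], [0.1, -0.15, 4.2], [0.1, -0.15, 5.1], [0.1, -0.15, 5.8], [0.1, -0.15, 6.3], [0.1, -0.15, 6.6], [0.1, -0.15, 6.8], [0.1, -0.15, 6.8]], "yaw": [0, 0, 0, 0, 0, 0, 0, 0, 0, 0, 0]}}

```text
clock: 26.7
tcp_pos: [0.5727, -0.2141, 0.1672]
tcp_rot: [-0.0, -0.246, 0.969, 0.0]
wrist_force: [-0.2, 0.0, -1.6]
finger_gap: 0.198
gripper_force: 30.0
```

Call:
{"op": "play_rows", "data": {"slide": [[0, 0, 0.1], [0, 0, 0.2], [0, 0, 0.2], [0, 0, 0.2]], "yaw": [0, 0, 0, 0]}}

```text
clock: 27.03
tcp_pos: [0.5728, -0.2141, 0.1656]
tcp_rot: [0.0, -0.247, 0.969, -0.0]
wrist_force: [-0.2, -0.6, -1.1]
finger_gap: 0.195
gripper_force: 30.0
```

Call:
{"op": "play_rows", "data": {"slide": [[0, 0, 0.1], [0, 0, 0.15], [0, 0, 0.15], [0, 0, 0.15]], "yaw": [0, 0, 0, 0]}}

```text
clock: 27.37
tcp_pos: [0.5726, -0.2141, 0.1639]
tcp_rot: [-0.0, -0.247, 0.969, 0.0]
wrist_force: [-0.0, -0.1, -1.6]
finger_gap: 0.196
gripper_force: 30.0
```

Call:
{"op": "play_rows", "data": {"slide": [[0, 0, 0.1], [0, 0, 0.1], [0, 0, 0.1]], "yaw": [0, 0, 0]}}

```text
clock: 27.62
tcp_pos: [0.5726, -0.2141, 0.1628]
tcp_rot: [-0.0, -0.246, 0.969, 0.0]
wrist_force: [-0.0, -0.1, -2.0]
finger_gap: 0.195
gripper_force: 30.0
```

Call:
{"op": "play_rows", "data": {"slide": [[0, 0, 0.08], [0, 0, 0.08], [0, 0, 0.08]], "yaw": [0, 0, 0]}}

```text
clock: 27.87
tcp_pos: [0.5726, -0.2141, 0.162]
tcp_rot: [-0.0, -0.246, 0.969, 0.0]
wrist_force: [1.1, -0.4, -1.5]
finger_gap: 0.193
gripper_force: 30.0
```

Run:
```python
from h import *
rel(.573,-.213,.162,208.5)
im,d,c,W,P,L=wt("w10"); lipball()
```

```text
t 27.87 tcp [ 0.5726 -0.2141  0.162 ] head 208.5 slide [-0.08  0.07  0.  ] yaw 0.0006759822224344013 F [ 1.1 -0.4 -1.5] M [ 0.13 -0.04 -0.04] gap 0.193 gf 30.0
wrist orange 3151 [ 0.0059 -0.0005 -0.0333]
TILT (np.int64(1605), np.float64(2.0)) of 7446
red [289.  26.] [282, 19, 16, 16, 204] top z [0.0373 0.0381]
red [273. 137.] [260, 124, 27, 27, 558] top z [0.0644 0.0665]
edges rows [104, 105, 123, 149, 150, 169, 170, 175, 177, 216, 217, 254]
```

Call:
{"op": "play_rows", "data": {"slide": [[0, 0, 0.08], [0, 0, 0.08], [0, 0, 0.08]], "yaw": [0, 0, 0]}}

```text
clock: 28.22
tcp_pos: [0.5728, -0.2141, 0.1615]
tcp_rot: [0.0, -0.247, 0.969, -0.0]
wrist_force: [0.5, -0.2, -0.6]
finger_gap: 0.196
gripper_force: 30.0
```

Call:
{"op": "play_rows", "data": {"slide": [[0, 0, 0.08], [0, 0, 0.08], [0, 0, 0.08]], "yaw": [0, 0, 0]}}

```text
clock: 28.47
tcp_pos: [0.573, -0.2141, 0.1613]
tcp_rot: [0.0, -0.247, 0.969, -0.0]
wrist_force: [0.4, 0.1, 4.0]
finger_gap: 0.193
gripper_force: 30.0
```

Call:
{"op": "play_rows", "data": {"slide": [[0, 0, -0.06], [0, 0, -0.06], [0, 0, -0.06]], "yaw": [0, 0, 0]}}

```text
clock: 28.72
tcp_pos: [0.5729, -0.2141, 0.1614]
tcp_rot: [0.0, -0.247, 0.969, -0.0]
wrist_force: [0.4, 0.1, 3.5]
finger_gap: 0.194
gripper_force: 30.0
```

Call:
{"op": "play_rows", "data": {"slide": [[0, 0, 0], [0, 0, 0], [0, 0, 0], [0, 0, 0], [0, 0, 0], [0, 0, 0], [0, 0, 0], [0, 0, 0], [0, 0, 0], [0, 0, 0], [0, 0, 0], [0, 0, 0]], "yaw": [0, 0, 0, 0, 0, 0, 0, 0, 0, 0, 0, 0], "claw": 0.0}}

```text
clock: 29.72
tcp_pos: [0.5727, -0.2141, 0.1611]
tcp_rot: [0.0, -0.246, 0.969, -0.0]
wrist_force: [-0.4, 0.2, -1.0]
finger_gap: 0.501
gripper_force: 0.0
```

Run:
```python
from h import *
rel(.573,-.213,.162,208.5)
im,d,c,W,P,L=wt("w11"); lipball()
```

```text
t 29.72 tcp [ 0.5727 -0.2141  0.1611] head 208.5 slide [-0.08  0.08 -0.09] yaw 0.0007000297062177522 F [-0.4  0.2 -1. ] M [ 0.08 -0.03  0.01] gap 0.501 gf 0.0
wrist orange 2979 [ 0.0057 -0.0027 -0.037 ]
TILT (np.int64(1225), np.float64(1.5)) of 7325
red [289.  26.] [282, 18, 16, 17, 208] top z [0.0373 0.0383]
red [273. 139.] [260, 126, 27, 27, 558] top z [0.0638 0.066 ]
edges rows [104, 105, 125, 151, 152, 170, 175, 176, 178, 179, 217, 257]
```

Released, and the ball is still in the scoop. I'll lift straight up and look.

Call:
{"op": "play_rows", "data": {"slide": [[0, 0, -0.5], [0, 0, -1.5], [0, 0, -3], [0, 0, -5], [0, 0, -7], [0, 0, -9], [0, 0, -11], [0, 0, -12], [0, 0, -12], [0, 0, -12]], "yaw": [0, 0, 0, 0, 0, 0, 0, 0, 0, 0]}}

```text
clock: 30.65
tcp_pos: [0.5727, -0.2141, 0.2814]
tcp_rot: [0.0, -0.247, 0.969, -0.0]
wrist_force: [-0.5, 0.3, -0.3]
finger_gap: 0.502
gripper_force: 0.0
```

Run:
```python
from h import *
rel(.573,-.213,.162,208.5)
im,d,c,W=shot("side"); w,_,_,_=shot("wrist")
b=im[190:320,300:450,::-1]; a=w[:,:,::-1][40:340,110:450]
cv2.imwrite("pics/f.png",np.hstack([cv2.resize(a,(400,353)),cv2.resize(b,(400,353),interpolation=cv2.INTER_CUBIC)]))
```

```text
t 30.65 tcp [ 0.5727 -0.2141  0.2814] head 208.5 slide [-0.07  0.08 11.94] yaw 0.000718542416580574 F [-0.5  0.3 -0.3] M [ 0.04 -0.   -0.02] gap 0.502 gf 0.0
```

View pics/f.png

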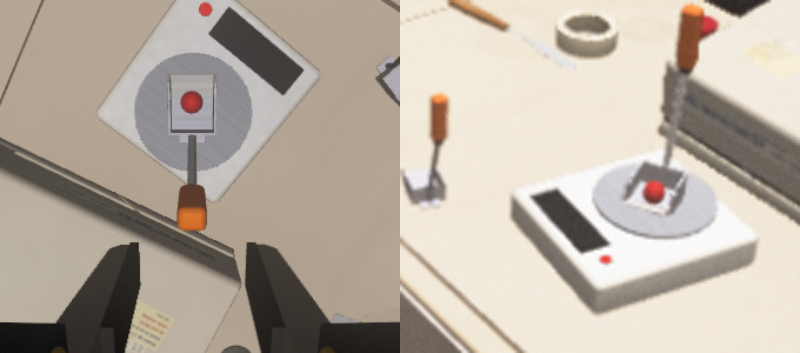

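The scoop stands upright in the middle of the pan, at (192,105) in the wrist view, with the red ball in it, and the gripper is clear.

```bash
python3 -c "
from bench import env
print(env.finish_job())"
```

```text
the job is handed in; nothing more can be done
None
```

The scoop stands upright in the middle of the balance pan with the red ball in it, the gripper has let go and is clear, and the job was handed in at about 31 s; the verdict was not shown.

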